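# Check-weigh a carton on the balance beam

### The arm

A 7-joint arm with a two-finger parallel gripper is mounted at the origin on a cart in front of the work surface, level with it; the furniture and walls round the work are solid. World frame = base frame: x ahead of the robot, y to its left, z up, the work surface at z = 0. Lengths are in mm, angles in rad, forces in N, time in s.
With the tool pointing down it reaches from about 400 to 875 mm from the base axis. Payload 4.4 kg.
Tool frame: the origin (TCP) lies on the centre line of the jaws, within the pads' length; the fingertips stand 25 mm ahead of it and the grasp point (between the pads) lies 6 mm ahead of it; z points along the fingers, x is the direction in which the jaws open and shut, and the axes are right-handed (so a half turn about z gives the same grasp; the last joint's range is limited). The gripper opens to 85 mm and grips with 20 to 120 N. Pads are 22 mm wide; open, the fingers measure 114 mm over their backs; the gripper's body (76 mm by 85 mm) begins 54 mm behind the grasp point. The pads swing forward as they close: fully open they stand 13 mm farther back than shut.
Start: joints at [-1.192, 0.628, 0.038, 1.517, -0.027, 0.996, -0.02], TCP at [279.66, 586.777, 256.313] pointing down, gripper open.
Joint ranges: [-3.06, 3.06], [-0.37, 2.12], [-1.25, 1.32], [0.18, 2.47], [-1.1, 4.24], [0.23, 1.98], [-2.94, 2.94]. Speed limits (rad/s): [2.57, 2.57, 3.14, 3.14, 3.14, 3.14, 3.14].

### API

Orientations are given as [roll, pitch, yaw] about the fixed x, y, z axes, in that order (R = Rz(yaw) Ry(pitch) Rx(roll)).
In Python, from cell import ctrl, cams gives the robot as it stands. The module is installed in compiled form; this text tells all that it offers.
- The arm moves only by the tool step_arm, never from a script. Its arguments are lists of equal length, an entry for each row: "linear": the shift along the tool's x, y, z in mm, a list of three; "yaw": the turn about the tool's z in rad; "gripper": the opening, from -1 (shut) to 1 (fully open). A call has 1 to 8 rows; each row is the pose to reach, as a shift and turn from the pose commanded when the call began, along the tool's axes at that moment; what a row does not reach only later rows make up. A row lasts 1/12 s, in which the tool goes at most 41.7 mm and 7.16 degrees, less where a joint would pass 70% of its speed; a pose out of reach is approached as far as the arm can. A call with a gripper value outside its range is refused whole. The fingers move at their own pace and stop on an object; the grip force is fixed at half the most. Time passes only in rows, so rows that repeat a pose let the fingers close. It gives the time, the measured TCP pose, the force and the opening at its end, in the units of the state.
- ctrl.read_state(): the state, without advancing time (a new reading comes with each control period).
- cams.get_image(name): name is "scene" or "side" or "wrist"; returns a dict with "frame" (384x512x3 uint8, red, green, blue), "depth" (384x512 float32, mm along the optical axis (not along the pixel's ray), 0 where there is no reading), "intrinsics" (3x3 intrinsics, pixels), "cam_to_world" (4x4, takes a point from camera to world coordinates). Camera axes: x right, y down, z forward; pixel columns grow to the right and rows downward; lengths in mm; the calibration is good to about 2 mm. A picture is of the moment at which its call begins.
- ctrl.finish_job(): hands the job in, once; it reports no verdict.
Trained networks look in the newest picture that a camera, given by its name, has taken for a name from the list of things; names that differ only in an ending like _2 or _b are one class to them, and where a whole thing is asked for, a point or a joint stands for the part that bears it (a point fixed in the world has none). Each returns a list of dicts, best first, with "conf" (0 to 1); they miss things now and then, are a little off and sometimes report something else, mostly with a low value. They report only what shows in the picture. A call takes as long as a camera call.
- cams.regions_of(camera, name): "pixels" (384x512 bool, what is visible of it) and "pixel" ([column, row] in pixels, amid what is visible of it).
The state is a dict: "clock": time; "qpos": joint angles; "qd": joint speeds; "tau": joint torques, N m; "eef_pos": TCP position; "tool_rot": TCP orientation; "force": force on the tool from outside, world axes, zero at the start; "torque": the same for the moment, N m; "width": finger opening in mm.
Only numpy, scipy, OpenCV 4.12 (cv2) and the standard library are available. Lean on these libraries where they do the work, as an engineer would, in place of code of your own. Each camera call takes 0.05 s, during which the arm holds its last target.

### The job

Check-weigh the blue carton: lay it flat, the right way up, inside the four yellow corner lips of the balance beam's tray. Once it lies there by itself, set the loaded beam on top of the black dome so that it balances there level, by itself, with the carton still in the tray. Leave the other things where they stand.

Things in the scene. Friction and masses are not known exactly. Their poses are not given: they have to be found in the camera images.
- riser: Plywood riser fixed on the bench, 355 (x) x 485 (y) x 45 mm high; all but the screwdriver stands on its top, 45 mm above the bench (z = 0). Origin: centre of its underside.
- carton: Blue cardboard carton, 45 (x) x 70 (y) x 30 (z) mm, 0.12 kg, loose on the riser, standing upright. Origin: centre of its underside; z up. Grasp it across its 45 mm side.
- beam: Balance beam, loose, 0.30 kg: aluminium bar 172 (x) x 26 (y) x 8 mm, flat below; tray at its -x end, steel counterweight (44 mm across, top 30 mm up, a stud to 34) at x = +64 mm, black grip block in the middle. Origin: on the underside, in the middle of the bar; z up. Loaded with the carton, its centre of mass lies 17 mm above the origin; unloaded, 26 mm to +x.
- beam_grip (a point): Middle of the black grip block, 28 mm above the beam's origin; same axes as the beam. The block measures 20 (x) x 30 (y) mm, reaches from 8 to 40 mm above the beam's underside and has a red stripe round it at x = 0, the balance line of the loaded beam. Grasp it across its 30 mm, along y.
- beam_tray (a point): Centre of the tray floor, 66 mm to -x of the beam's origin, 8 mm above its underside; the beam's axes. The carton goes in with its x along the beam's x (either way round). Space between the corner lips: 53.6 (x) x 79.6 (y) mm; the yellow lips stand 8 mm high at the four corners only: the middle of each side is open for fingers.
- dome: Balancing dome, screwed to the riser: black rubber-coated hemisphere of 60 mm radius on an aluminium flange 128 mm across. Origin: centre of its underside on the riser.
- dome_top (a point): Top of the dome (small white dot), 65 mm above the riser. A loaded beam released here with its centre of mass beside the top rolls to a tilt of about 1.3 degrees for each mm; the beam may point any way round.
- flask: Yellow square flask with a dark cap, 52 x 52 x 89 mm, standing: a bystander. Origin: centre of its underside.
- pliers: Pliers with red handles, 148 x 52 x 13 mm, lying: a bystander. Origin: centre of the underside, x along the tool.
- wool_cup: Small teal cup filled with brass wool, 68 x 68 x 56 mm, standing: a bystander. Origin: centre of its underside.
- screwdriver: Yellow screwdriver, 162 x 26 x 23 mm, lying on the bench at the left: a bystander. Origin: centre of the underside, x along the tool.

How it is judged (in metres and radians):
On the way:
1. the carton lies flat in the tray, let go, while the beam still lies on the riser (horizontal distance between carton and beam_tray below 0.012 m and z of carton in the frame of beam_tray between -0.004 and 0.004 m and angle between carton's own z axis and vertical below 0.12 rad and height (world z) of beam below 0.055 m and contact force between carton and the fingers below 0.2 N), for 0.2 s.
At the end, for the whole second after the job is handed in: The released beam rests on the dome alone, its middle within 20 mm (from above) of the dome top and its origin over 100 mm above the bench, level within 0.15 rad, still (under 0.03 m/s, 0.3 rad/s), with the carton flat in its tray (within 12 mm of its centre, square to the floor within 0.1 rad) (horizontal distance between dome_top and beam below 0.02 m and height (world z) of beam above 0.1 m and angle between beam's own z axis and vertical below 0.15 rad and linear speed of beam below 0.03 m/s and angular speed of beam below 0.3 rad/s and distance between carton and beam_tray below 0.012 m and angle between the z axis of carton and the z axis of beam, either way round below 0.1 rad); the robot touches nothing.
It fails at once if a bystander (flask, pliers, brass-wool cup, screwdriver) is moved more than 40 mm or the flask or cup is tipped (distance of any of flask, pliers, wool_cup, screwdriver from where it was at the start of the episode above 0.04 m or angle between any of flask, wool_cup's own z axis and vertical above 0.6 rad).
It also fails if it takes over 64 s, if anything falls off the work surface, if the arm or the gripper's body presses on something with over 40 N, if the wrist force passes 120 N, or if a joint passes its speed limit or range.

## Working session

There is one attempt and no reset: what is moved stays moved. The work goes in short steps, Python scripts to look and compute and a tool call to move; the robot and the scene stay as the last step left them, time stands still between calls to the robot, and variables do not carry over. Pictures are saved under pics/ and viewed, and the job is handed in when it is done.

Besides the shell and the picture viewer there is one more tool, called after "Request:" as name(argument=value, ...), one argument or row to a line, values as JSON. step_arm: Moves the arm, as the interface text tells. Its arguments: {"type":"object","properties":{"linear":{"type":"array"},"yaw":{"type":"array"},"gripper":{"type":"array"}},"required":["linear","yaw","gripper"]}

```bash
mkdir -p pics; cat > h.py <<'E'
import numpy as np, cv2
from cell import ctrl, cams
def save(n,fn):
    im=cams.get_image(n); cv2.imwrite('pics/'+fn,im['frame'][:,:,::-1]); np.savez('pics/'+fn+'.npz',**im); return im
def cloud(im):
    K=im['intrinsics'];d=im['depth'];v,u=np.mgrid[:d.shape[0],:d.shape[1]]
    p=np.stack([(u-K[0,2])/K[0,0]*d,(v-K[1,2])/K[1,1]*d,d],-1)
    T=im['cam_to_world'];w=p@T[:3,:3].T+T[:3,3];w[d<=0]=np.nan;return w
E
python3 - <<'E'
from h import *
for n in ['scene','side','wrist']: save(n,n+'0.png')
s=ctrl.read_state(); print({k:np.round(v,3) for k,v in s.items()})
a=[cv2.imread(f'pics/{n}0.png') for n in ['scene','side','wrist']]
E
```

```text
{'clock': np.float64(0.15), 'qpos': array([-1.192,  0.629,  0.038,  1.518, -0.027,  0.996, -0.02 ]), 'qd': array([ 0.   , -0.004,  0.   , -0.003,  0.001,  0.   ,  0.   ]), 'tau': array([ 2.0000e-03, -5.6379e+01,  1.2280e+00, -1.9365e+01,  1.1000e-02,
        8.0000e-03,  0.0000e+00]), 'eef_pos': array([279.456, 586.371, 255.612]), 'tool_rot': array([3.142e+00, 1.000e-03, 1.126e+00]), 'force': array([-0.954, -0.524,  0.21 ]), 'torque': array([ 0.026,  0.011, -0.042]), 'width': np.float64(85.376)}
```

View pics/scene0.png

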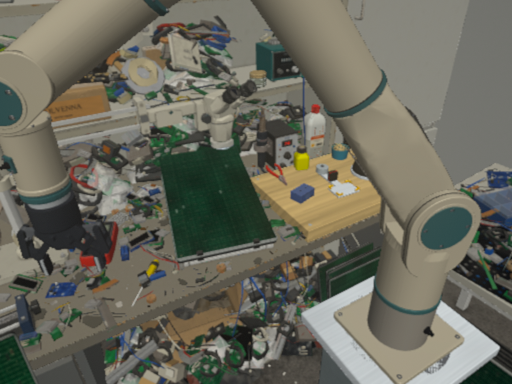

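View pics/side0.png

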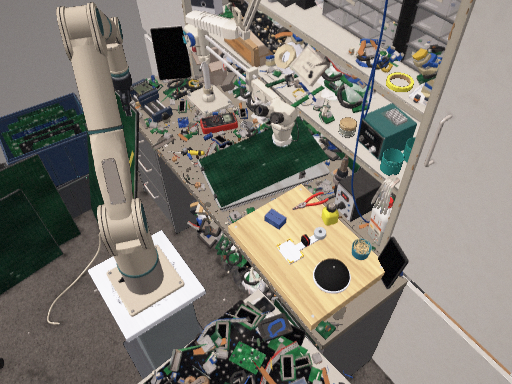

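View pics/wrist0.png

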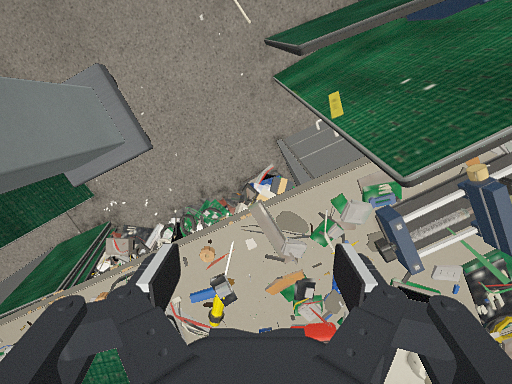

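The scene picture has the carton at (302,193) and the beam tray at (343,189). The side picture has the carton at (275,218), tray at (291,250), counterweight at (320,233), dome at (331,275), flask at (330,213) and cup at (361,248). I'll take coarse positions from depth.

```bash
python3 - <<'E'
from h import *
for n in ['side','scene']:
    im=np.load(f'pics/{n}0.png.npz');w=cloud(im)
    print(n,'cam',im['cam_to_world'][:3,3].round(), 'f',im['intrinsics'][0,0])
    for t in ['carton','beam','beam_grip','dome','flask','pliers','wool_cup','riser']:
        for r in cams.regions_of(n,t)[:2]:
            m=r['pixels'];p=w[m];p=p[~np.isnan(p[:,0])]
            print(t,round(r['conf'],2),m.sum(),np.round(r['pixel']),np.median(p,0).round(),np.percentile(p,2,axis=0).round(),np.percentile(p,98,axis=0).round())
print(ctrl.read_state()['clock'])
a=cv2.imread('pics/side0.png')[170:330,215:400];cv2.imwrite('pics/s0c.png',cv2.resize(a,None,fx=4,fy=3.7,interpolation=2))
E
```

```text
side cam [-152. -911. 1442.] f 465.0105329312695
carton 0.64 292 [276. 218.] [496. -96.  74.] [ 472. -130.   47.] [533. -59.  82.]
beam 0.85 670 [298. 245.] [ 487. -241.   56.] [ 431. -275.   47.] [ 605. -195.   88.]
beam_grip 0.62 708 [300. 247.] [ 485. -240.   56.] [ 430. -275.   47.] [ 602. -194.   88.]
dome 0.56 1005 [332. 274.] [ 493. -409.   90.] [ 452. -454.   50.] [ 547. -346.  112.]
flask 0.63 281 [330. 216.] [ 656. -218.  100.] [ 639. -236.   59.] [ 684. -183.  137.]
pliers 0.71 206 [309. 202.] [667. -98.  54.] [ 597. -134.   41.] [726. -79.  62.]
pliers 0.5 1070 [331. 275.] [ 493. -409.   89.] [ 451. -454.   47.] [ 557. -346.  112.]
wool_cup 0.88 356 [361. 247.] [ 653. -384.   82.] [ 625. -414.   46.] [ 689. -351.  100.]
wool_cup 0.26 1013 [332. 276.] [ 493. -409.   90.] [ 452. -452.   51.] [ 555. -350.  112.]
riser 0.66 675 [296. 245.] [ 487. -241.   56.] [ 431. -274.   46.] [ 601. -193.   87.]
riser 0.64 9370 [306. 252.] [ 475. -279.   46.] [ 345. -487.   15.] [686. -14.  53.]
scene cam [-345.  549.  746.] f 384.63767359094095
carton 0.6 355 [302. 192.] [491. -86.  72.] [ 471. -142.   45.] [561. -56.  78.]
beam 0.8 660 [334. 185.] [ 491. -235.   55.] [ 428. -280.   45.] [ 603. -192.   85.]
beam_grip 0.98 593 [334. 180.] [ 493. -234.   55.] [ 429. -275.   46.] [ 603. -192.   85.]
dome 0.47 140 [355. 173.] [ 510. -342.   62.] [ 477. -355.   50.] [ 548. -332.   84.]
flask 0.89 312 [300. 159.] [ 651. -198.   91.] [ 638. -225.   48.] [ 679. -179.  133.]
flask 0.74 370 [300. 193.] [489. -85.  71.] [ 471. -131.   45.] [550. -56.  78.]
pliers 0.58 100 [276. 172.] [646. -91.  54.] [ 595. -131.   46.] [715. -83.  58.]
wool_cup 0.64 206 [342. 153.] [ 642. -369.   79.] [ 623. -409.   50.] [ 673. -350.   99.]
0.95
```

View pics/s0c.png

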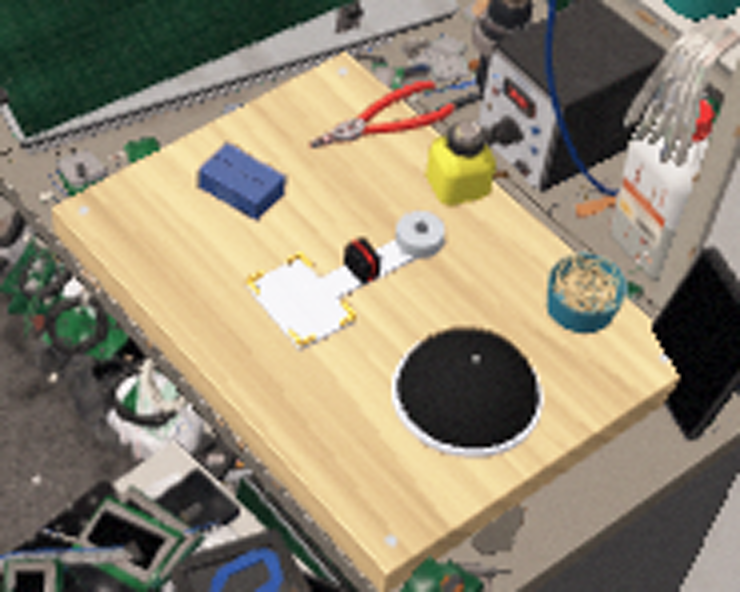

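```bash
cat >> h.py <<'E'
def rect(im,m,zlo,zhi):
    w=cloud(im);p=w[m];p=p[(p[:,2]>zlo)&(p[:,2]<zhi)]
    r=cv2.minAreaRect(p[:,:2].astype(np.float32));return r,len(p),np.median(p,0)
def delta(target,yaw=None):
    s=ctrl.read_state();R=cv2.Rodrigues(np.zeros(3))[0]
    from scipy.spatial.transform import Rotation as Ro
    R=Ro.from_euler('xyz',s['tool_rot']).as_matrix()
    print('lin',(R.T@(np.array(target)-s['eef_pos'])).round(1),'yaw',None if yaw is None else (-(yaw-s['tool_rot'][2]+np.pi)%(2*np.pi)-np.pi))
E
python3 - <<'E'
from h import *
im=np.load('pics/wrist0.png.npz');print(im['cam_to_world'].round(2),im['intrinsics'].round(1))
for n in ['side','scene']:
    im=np.load(f'pics/{n}0.png.npz');w=cloud(im)
    m=cams.regions_of(n,'carton')[0]['pixels']; print(rect(im,m,68,90))
w=cloud(np.load('pics/side0.png.npz')).reshape(-1,3)
k=(w[:,0]>200)&(w[:,0]<750)&(w[:,1]>-300)&(w[:,1]<600)&(w[:,2]>100)
for x0 in range(200,750,50):
    print(x0,[int(np.nanmax(np.r_[0,w[k&(w[:,0]>=x0)&(w[:,0]<x0+50)&(w[:,1]>=y)&(w[:,1]<y+100)][:,2]])) for y in range(-300,600,100)])
delta([480,-180,360],0)
E
```

```text
[[ 4.3000e-01  8.6000e-01  2.8000e-01  2.0768e+02]
 [ 9.0000e-01 -4.1000e-01 -1.3000e-01  6.1915e+02]
 [-0.0000e+00  3.1000e-01 -9.5000e-01  3.7262e+02]
 [ 0.0000e+00  0.0000e+00  0.0000e+00  1.0000e+00]] [[266.8   0.  256.4]
 [  0.  266.8 193.6]
 [  0.    0.    1. ]]
(((500.3612060546875, -93.294921875), (51.54015350341797, 74.1344223022461), 17.52977180480957), 214, array([498.53968837, -95.0260696 ,  75.76298032]))
(((499.9053039550781, -93.8379898071289), (47.83823776245117, 71.52784729003906), 13.825760841369629), 204, array([496.38221048, -90.24685638,  74.97046146]))
200 [0, 0, 0, 0, 0, 0, 782, 736, 584]
250 [0, 0, 0, 0, 0, 0, 0, 700, 655]
300 [0, 0, 0, 0, 0, 0, 0, 0, 646]
350 [0, 0, 0, 0, 0, 0, 0, 0, 0]
400 [0, 0, 0, 0, 0, 0, 0, 0, 0]
450 [0, 0, 0, 0, 0, 0, 0, 0, 0]
500 [0, 0, 0, 0, 0, 0, 0, 0, 0]
550 [0, 0, 0, 435, 433, 0, 560, 579, 564]
600 [133, 0, 0, 430, 409, 717, 672, 588, 569]
650 [143, 134, 0, 391, 388, 735, 632, 586, 559]
700 [901, 698, 648, 648, 710, 708, 647, 628, 386]
lin [-605.9  510.7 -103.7] yaw 1.1259768629942117
```

Carton is near (500,-94), its x axis at roughly +0.27 rad. I'm moving the arm over the riser to look from above.

Request:
step_arm(
  linear=[
    [-110,80,-60],
    [-150,110,-80],
    [-185,140,-90],
    [-215,165,-100],
    [-245,190,-100],
    [-275,215,-100],
    [-305,240,-100],
    [-305,240,-100],
  ],
  yaw=[0.1,0.2,0.3,0.35,0.4,0.45,0.5,0.5],
  gripper=[1,1,1,1,1,1,1,1],
)

```text
clock: 1.72
eef_pos: [348.9, 273.6, 347.3]
tool_rot: [-3.141, -0.001, 0.624]
force: [1.1, 0.2, -0.2]
width: 85.3
```

```bash
python3 - <<'E'
from h import *
print(ctrl.read_state()['qpos'].round(2));delta([480,-180,360],0.27)
E
```

```text
[-0.92  0.22  0.24  1.93 -0.06  0.99 -0.03]
lin [-158.7  444.7  -13. ] yaw 0.3542731626143305
```

Request:
step_arm(
  linear=[
    [-110,375,-10],
    [-110,375,-10],
    [-110,375,-10],
    [-110,375,-10],
    [-110,375,-10],
    [-110,375,-10],
    [-110,375,-10],
    [-110,375,-10],
  ],
  yaw=[0.06,0.12,0.18,0.24,0.3,0.35,0.35,0.35],
  gripper=[1,1,1,1,1,1,1,1],
)

```text
clock: 2.38
eef_pos: [460.4, -40.5, 355.6]
tool_rot: [-3.141, -0.001, 0.276]
force: [0.2, 0.3, -0.3]
width: 85.4
```

Request:
step_arm(
  linear=[
    [0,0,0],
    [0,0,0],
  ],
  yaw=[0,0],
  gripper=[1,1],
)

```text
clock: 2.55
eef_pos: [460.4, -41.3, 355.3]
tool_rot: [3.141, -0.0, 0.27]
force: [-0.1, 1.1, -0.2]
width: 84.9
```

```bash
python3 - <<'E'
from h import *
print(ctrl.read_state()['qpos'].round(2));delta([480,-180,360],0.27)
save('wrist','w1.png')
E
```

```text
[-0.36  0.27  0.5   1.88 -0.15  1.03  0.47]
lin [-18.  138.9  -4.6] yaw -0.00024533511476931835
```

View pics/w1.png

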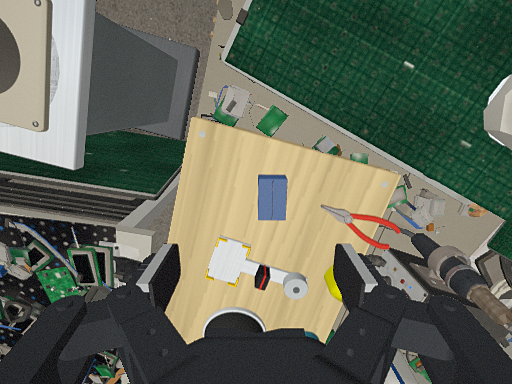

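The wrist picture shows the carton at (272,198), tray at (230,262), grip at (262,275), counterweight at (295,286), and the dome at (235,325), cut off at the bottom. I'm measuring from here and then from a second place.

```bash
cat > meas.py <<'E'
from h import *
def meas(im,n='wrist'):
    w=cloud(im)
    f=im['frame'];hsv=cv2.cvtColor(f,cv2.COLOR_RGB2HSV);H,S,V=[hsv[...,i].astype(int) for i in range(3)]
    z=w[...,2];inr=(w[...,0]>330)&(w[...,0]<720)&(w[...,1]>-520)&(w[...,1]<0)
    blue=(H>105)&(H<130)&(S>90)&inr
    def big(m):
        k,l,st,c=cv2.connectedComponentsWithStats(m.astype(np.uint8));i=1+np.argmax(st[1:,4]);return l==i
    if blue.sum()>50:
        b=big(blue&(z>40)); zt=np.percentile(z[b],80); r,k,_=rect(im,b,zt-5,zt+6);print('carton top',zt.round(1),np.round(r[0],1),np.round(r[1],1),'ang',round(r[2],1),k)
    for t in ['beam','dome']:
        rr=cams.regions_of(n,t)
        for q in rr[:1]:
            p=w[q['pixels']];p=p[~np.isnan(p[:,0])];print(t,round(q['conf'],2),len(p),np.percentile(p,2,axis=0).round(),np.percentile(p,98,axis=0).round())
    red=((H<8)|(H>172))&(S>110)&inr&(z>50)&(z<110)&(w[...,0]<600)
    p=w[red];print('red',len(p),np.median(p,0).round(1) if len(p) else '')
    yel=(H>18)&(H<32)&(S>190)&(V>150)&inr&(z>45)&(z<75)&(w[...,0]<600)
    k,l,st,c=cv2.connectedComponentsWithStats(yel.astype(np.uint8))
    for i in range(1,k):
        if st[i,4]>=4: print(' yel',st[i,4],c[i].round(1),np.median(w[l==i],0).round(1))
    # dome sphere fit
    dark=(V<60)&inr&(z>60)&(z<120)&(w[...,1]<-300)
    if dark.sum()>200:
        p=w[big(dark)];A=np.c_[2*p,np.ones(len(p))];s=np.linalg.lstsq(A,(p**2).sum(1),rcond=None)[0]
        print('dome',len(p),s[:3].round(1),'R',np.sqrt(s[3]+(s[:3]**2).sum()).round(1),'maxz',np.percentile(p[:,2],99).round(1))
    # counterweight ring at z 70-82
    cw=inr&(z>70)&(z<84)&(S<60)&(V>90)
    if cw.sum()>50:
        b=big(cw);p=w[b];r=cv2.minEnclosingCircle(p[:,:2].astype(np.float32));print('cw',len(p),np.round(r[0],1),round(r[1],1),np.median(p[:,2]).round(1), p.mean(0).round(1))
E
python3 - <<'E'
from meas import *
im=dict(np.load('pics/w1.png.npz'));meas(im)
w=cloud(im);print('riser z',np.nanmedian(w[225:235,290:310,2]))
E
```

```text
carton top 74.9 [499.4 -93.9] [43.8 67.9] ang 15.5 1056
beam 0.75 2867 [ 430. -276.   45.] [ 603. -193.   84.]
dome 0.72 1126 [ 450. -393.   46.] [ 557. -334.   82.]
red 66 [ 524.5 -230.4   83.9]
 yel 13 [217.8 241.4] [ 433.1 -194.6   60. ]
 yel 10 [224.  239.9] [ 442.9 -191.9   58.1]
 yel 27 [246.5 249.1] [ 487.9 -195.6   59.6]
 yel 21 [208.1 277.2] [ 432.3 -274.    59.6]
 yel 29 [233.2 283.4] [ 481.8 -276.7   59.2]
dome 632 [ 510.8 -396.9   49.7] R 59.5 maxz 82.8
cw 410 [ 587.7 -244.3] 21.6 74.1 [ 587.1 -243.2   74.2]
riser z 44.341228529574096
```

Request:
step_arm(
  linear=[
    [-20,90,0],
    [-20,140,0],
    [-20,140,0],
    [-20,140,0],
    [-20,140,0],
    [-20,140,0],
  ],
  yaw=[0,0,0,0,0,0],
  gripper=[1,1,1,1,1,1],
)

```text
clock: 3.2
eef_pos: [479.1, -177.6, 354.8]
tool_rot: [-3.14, 0.0, 0.277]
force: [-1.0, -0.0, 0.5]
width: 85.3
```

```bash
python3 - <<'E'
from meas import *
im=save('wrist','w2.png');meas(im);print(ctrl.read_state()['eef_pos'])
cv2.imwrite('pics/w2b.png',cv2.resize(cv2.imread('pics/w2.png')[40:340,100:450],None,fx=2,fy=2,interpolation=2))
E
```

```text
carton top 75.1 [499.4 -95.3] [44.7 68. ] ang 15.4 1493
beam 0.89 3264 [ 432. -275.   51.] [ 601. -195.   85.]
dome 0.86 3594 [ 454. -426.   49.] [ 562. -336.  109.]
red 72 [ 524.5 -236.4   84.3]
 yel 28 [227.9 163.8] [ 434.5 -193.2   59.9]
 yel 29 [257.4 174.7] [ 488.2 -198.2   60.2]
 yel 29 [213.8 206. ] [ 429.  -273.5   59.9]
 yel 29 [242.4 214.9] [ 483.3 -276.5   60.2]
dome 3007 [ 510.9 -397.2   49.5] R 59.7 maxz 109.2
cw 503 [ 588.1 -245. ] 21.8 74.2 [ 587.1 -244.1   74.2]
[ 479.22152056 -176.10503254  354.95215225]
```

View pics/w2b.png

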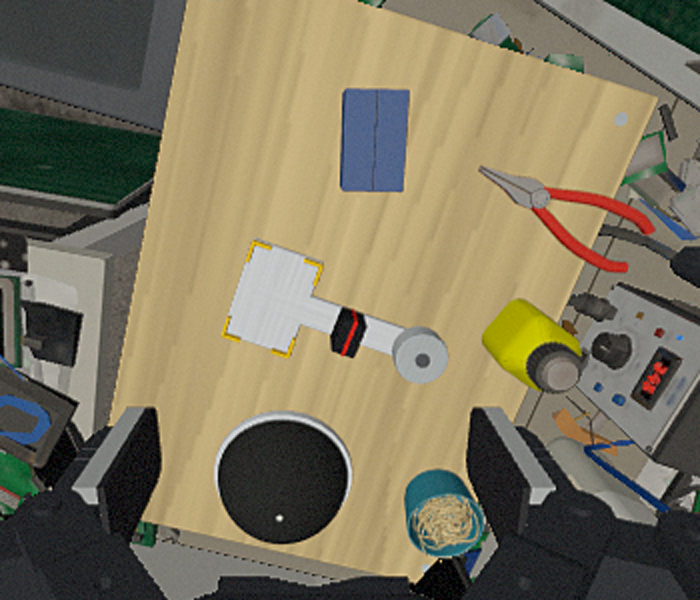

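The second view agrees with the first: carton (499.4,-94.6), top at 75, turned 15.4°; tray (458.8,-235.4) from its lips; counterweight (587,-244); so beam origin is about (524,-240) and its x axis at -4°. Dome top is (511,-397,109). Heights and sizes match the text.

```bash
python3 - <<'E'
from h import *
delta([499.4,-94.6,130],0.269);delta([499.4,-94.6,76],0.269)
E
```

```text
lin [ 41.9 -72.4 225.1] yaw 0.01093657400403103
lin [ 41.9 -72.3 279.1] yaw 0.01093657400403103
```

Request:
step_arm(
  linear=[
    [42,-72,30],
    [42,-72,225],
    [42,-72,225],
    [42,-72,225],
    [42,-72,225],
    [42,-72,225],
    [42,-72,225],
    [42,-72,225],
  ],
  yaw=[0.005,0.005,0.005,0.005,0.005,0.005,0.005,0.005],
  gripper=[1,1,1,1,1,1,1,1],
)

```text
clock: 4.02
eef_pos: [498.2, -95.6, 128.3]
tool_rot: [-3.138, 0.005, 0.274]
force: [0.4, -0.5, 0.9]
width: 85.5
```

Request:
step_arm(
  linear=[
    [0,0,0],
    [0,0,0],
  ],
  yaw=[0,0],
  gripper=[1,1],
)

```text
clock: 4.18
eef_pos: [501.4, -98.7, 132.5]
tool_rot: [3.14, -0.004, 0.271]
force: [0.2, -0.3, -0.3]
width: 85.2
```

```bash
python3 - <<'E'
from meas import *
delta([499.4,-94.6,76],0.269)
im=save('wrist','w3.png')
E
```

```text
lin [-1.  -4.6 56.5] yaw 0.0018362172329484672
```

View pics/w3.png

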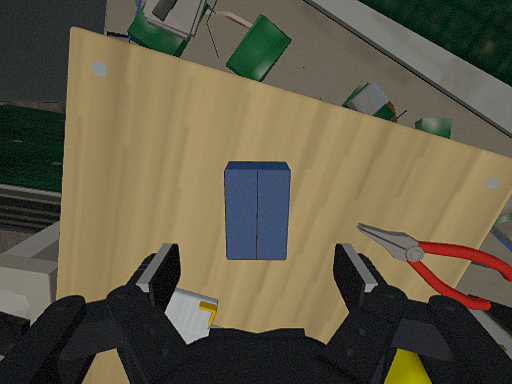

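The carton at (257,212) lies midway between the fingers (about 165 and 347). Descending and gripping.

Request:
step_arm(
  linear=[
    [-1,-3,20],
    [-1,-3,40],
    [-1,-3,56],
    [-1,-3,56],
    [-1,-3,56],
    [-1,-3,56],
  ],
  yaw=[0,0,0,0,0,0],
  gripper=[1,1,1,1,1,1],
)

```text
clock: 4.73
eef_pos: [499.1, -96.0, 75.8]
tool_rot: [3.14, -0.003, 0.27]
force: [0.2, 0.2, 0.0]
width: 85.1
```

Request:
step_arm(
  linear=[
    [0,0,0],
    [0,0,0],
    [0,0,0],
    [0,0,0],
    [0,0,0],
    [0,0,0],
    [0,0,0],
    [0,0,0],
  ],
  yaw=[0,0,0,0,0,0,0,0],
  gripper=[0.3,0,-0.3,-0.5,-0.5,-0.5,-0.5,-0.5],
)

```text
clock: 5.4
eef_pos: [498.6, -95.4, 75.0]
tool_rot: [3.141, -0.001, 0.271]
force: [-1.0, 0.5, 7.2]
width: 44.0
```

```bash
python3 - <<'E'
from meas import *
for i in range(3):
    im=save('wrist','w4.png'); print(ctrl.read_state()['eef_pos'].round(1),ctrl.read_state()['width'].round(1))
E
```

```text
Traceback (most recent call last):
AttributeError: 'float' object has no attribute 'round'
```

View pics/w4.png

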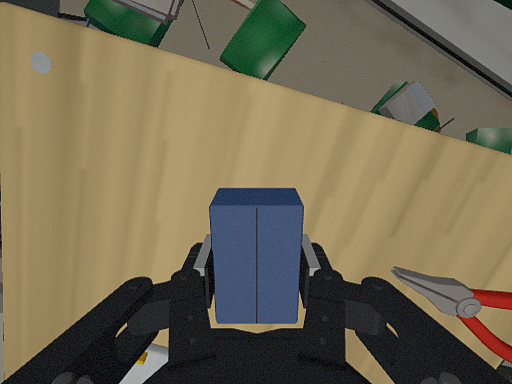

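The carton is gripped (44 mm). I'll lift it and measure it in the hand.

Request:
step_arm(
  linear=[
    [0,0,-20],
    [0,0,-60],
    [0,0,-60],
    [0,0,-60],
    [0,0,-60],
    [0,0,-60],
  ],
  yaw=[0,0,0,0,0,0],
  gripper=[-0.5,-0.5,-0.5,-0.5,-0.5,-0.5],
)

```text
clock: 5.95
eef_pos: [497.2, -95.0, 133.3]
tool_rot: [-3.141, 0.002, 0.271]
force: [0.3, 0.5, -1.9]
width: 44.2
```

```bash
cat >> h.py <<'E'
def pose(n=4):
    P=[]
    for i in range(n):
        cams.get_image('wrist');P.append(np.r_[ctrl.read_state()['eef_pos'],ctrl.read_state()['tool_rot']])
    P=np.array(P);return np.median(P,0)
E
python3 - <<'E'
from meas import *
im=save('wrist','w5.png')
p=pose(2);print(p.round(3),ctrl.read_state()['width'])
meas(im)
delta([458.8,-235.4,140],-0.07)
E
```

```text
[ 4.97241e+02 -9.52370e+01  1.33124e+02 -3.14100e+00  2.00000e-03
  2.71000e-01] 44.166780531205696
carton top 133.0 [496.1 -95.5] [45.7 70.5] ang 15.1 10276
beam 0.57 910 [ 429. -276.   51.] [ 488. -195.   61.]
red 0 
 yel 18 [211.1 312.6] [ 483.1 -195.6   60.1]
 yel 22 [214.5 324. ] [ 488.5 -207.    60.2]
 yel 50 [141.1 365.8] [ 431.6 -275.    60.1]
lin [-74.8 124.5  -6.5] yaw 0.3407804790354132
```

View pics/w5.png

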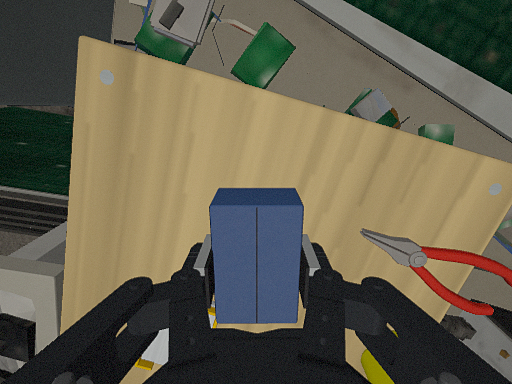

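Request:
step_arm(
  linear=[
    [-20,32,-7],
    [-40,64,-7],
    [-60,96,-7],
    [-74,124,-7],
    [-74,124,-7],
    [-74,124,-7],
    [-74,124,-7],
    [-74,124,-7],
  ],
  yaw=[0.09,0.18,0.27,0.34,0.34,0.34,0.34,0.34],
  gripper=[-0.5,-0.5,-0.5,-0.5,-0.5,-0.5,-0.5,-0.5],
)

```text
clock: 6.87
eef_pos: [460.2, -232.9, 140.7]
tool_rot: [-3.14, 0.001, -0.066]
force: [0.8, 0.9, -1.2]
width: 44.2
```

```bash
python3 - <<'E'
from meas import *
print(pose(2).round(3));im=save('wrist','w6.png');s=save('side','s6.png')
meas(im);meas(s,'side')
delta([458.8,-235.4,84],-0.07)
E
```

```text
[ 4.60330e+02 -2.32974e+02  1.40831e+02 -3.14000e+00  0.00000e+00
 -6.60000e-02]
carton top 140.7 [ 459.6 -233.6] [70.5 46. ] ang 86.5 10236
dome 0.75 1617 [ 461. -388.   49.] [ 560. -226.  197.]
red 301 [ 524.8 -235.    84.3]
 yel 137 [223.  167.3] [ 434.7 -194.4   60.3]
 yel 153 [287.8 168.5] [ 488.1 -198.6   60.2]
dome 1109 [ 514.  -394.5   52.8] R 54.7 maxz 95.1
cw 2322 [ 588.  -245.4] 22.2 74.3 [ 586.6 -243.8   74.2]
carton top 781.7 [ 711.2 -233.3] [3.4 3.4] ang 80.4 8
beam 0.85 587 [ 429. -275.   46.] [ 603. -195.   90.]
dome 0.9 990 [ 452. -453.   53.] [ 551. -351.  112.]
red 23 [ 523.6 -245.8   85. ]
dome 833 [ 510.9 -395.    54.9] R 56.9 maxz 113.0
cw 101 [ 585.7 -242.5] 23.7 76.4 [ 586.7 -244.    76.3]
lin [-1.2  1.2 57.1] yaw 0.0016831944457873504
```

View pics/w6.png

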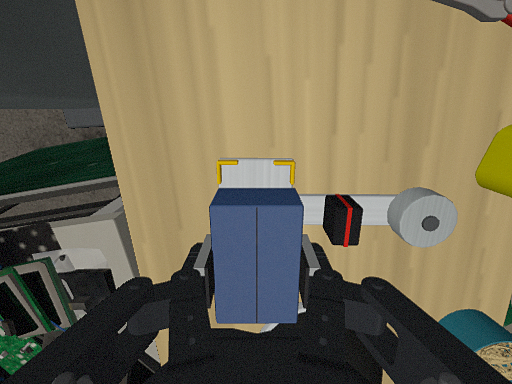

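The held carton is 1 mm in x and 2 mm in y from the tray centre, and square to it. I'll correct and lower it.

Request:
step_arm(
  linear=[
    [-1,2,15],
    [-1,2,30],
    [-1,2,42],
    [-1,2,50],
    [-1,2,54],
    [-1,2,57],
    [-1,2,57],
    [-1,2,57],
  ],
  yaw=[0.007,0.007,0.007,0.007,0.007,0.007,0.007,0.007],
  gripper=[-0.5,-0.5,-0.5,-0.5,-0.5,-0.5,-0.5,-0.5],
)

```text
clock: 7.93
eef_pos: [459.0, -236.8, 84.4]
tool_rot: [3.141, -0.001, -0.076]
force: [0.8, -0.6, -0.8]
width: 43.8
```

```bash
python3 - <<'E'
from meas import *
print(pose(2).round(3),ctrl.read_state()['force']);im=save('wrist','w7.png')
meas(im)
E
```

```text
[ 4.59105e+02 -2.36820e+02  8.46210e+01  3.14100e+00 -1.00000e-03
 -7.60000e-02] [ 0.64176806  0.51978507 -1.24735984]
carton top 84.4 [ 458.3 -237.5] [70.8 45.5] ang 85.4 10247
beam 0.93 14226 [ 435. -261.   48.] [ 594. -193.   85.]
dome 0.62 978 [ 517. -349.   46.] [ 544. -334.   67.]
red 504 [ 525.1 -229.7   84. ]
 yel 305 [300.6 183.7] [ 488.  -199.2   60.2]
 yel 248 [211.3 182.6] [ 434.4 -194.3   60.5]
 yel 21 [299.6 298.2] [ 483.2 -277.4   60.1]
 yel 13 [212.9 299.5] [ 428.2 -274.5   60.4]
dome 335 [ 526.2 -363.2   56.1] R 22.7 maxz 67.9
cw 3262 [ 587.6 -245.8] 22.8 74.2 [ 581.  -243.7   74. ]
```

View pics/w7.png

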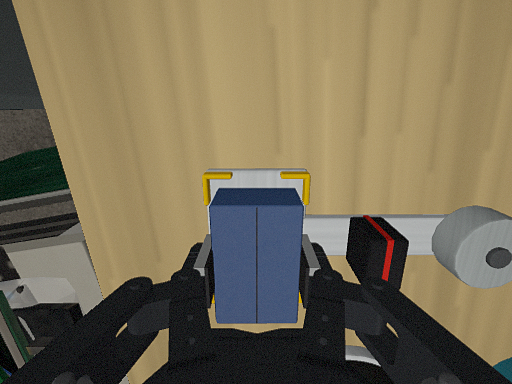

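Request:
step_arm(
  linear=[
    [0,-1,1],
    [0,-1,1],
    [0,-1,1],
  ],
  yaw=[0,0,0],
  gripper=[-0.5,-0.5,-0.5],
)

```text
clock: 8.43
eef_pos: [458.9, -235.4, 83.1]
tool_rot: [-3.141, 0.0, -0.076]
force: [-0.7, -1.0, -0.6]
width: 43.8
```

Request:
step_arm(
  linear=[
    [0,0,0],
    [0,0,0],
    [0,0,0],
    [0,0,0],
    [0,0,0],
    [0,0,0],
  ],
  yaw=[0,0,0,0,0,0],
  gripper=[0.1,0.25,0.25,0.25,0.25,0.25],
)

```text
clock: 8.93
eef_pos: [458.9, -235.6, 83.2]
tool_rot: [3.142, -0.0, -0.076]
force: [-0.5, 0.4, 0.0]
width: 53.4
```

```bash
python3 - <<'E'
from meas import *
print(pose(1).round(3),ctrl.read_state()['force'],ctrl.read_state()['width']);im=save('wrist','w8.png')
meas(im)
E
```

```text
[ 4.58823e+02 -2.35628e+02  8.31210e+01 -3.14200e+00  0.00000e+00
 -7.60000e-02] [-1.14357399 -1.17241286  0.34490042] 53.18214816809935
carton top 82.9 [ 458.1 -236.1] [70.6 45.4] ang 85.5 10320
beam 0.94 14212 [ 434. -265.   47.] [ 593. -193.   85.]
dome 0.72 1059 [ 521. -354.   46.] [ 551. -335.   65.]
red 523 [ 525.  -228.9   83.7]
 yel 287 [302. 187.] [ 488.1 -200.    60.2]
 yel 251 [211.6 185.9] [ 434.3 -194.4   60.4]
 yel 85 [211.6 292.4] [ 428.  -266.1   60.2]
 yel 124 [301.2 292.7] [ 484.1 -271.4   60. ]
dome 229 [ 527.3 -361.8   55.6] R 21.3 maxz 66.3
cw 3143 [ 587.4 -245.5] 22.2 74.2 [ 580.3 -243.7   74. ]
```

View pics/w8.png

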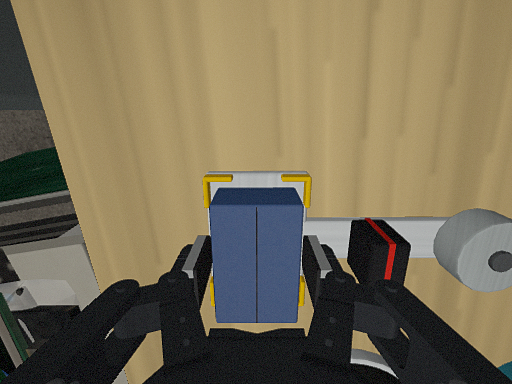

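The carton lies alone in the tray: top at 83 mm, centre within 1 mm, all four lips visible around it. I'm rising straight up, then turning for the beam grasp.

Request:
step_arm(
  linear=[
    [0,0,-10],
    [0,0,-30],
    [0,0,-70],
    [0,0,-110],
    [0,0,-150],
    [0,0,-150],
    [0,0,-150],
  ],
  yaw=[0,0,0,0,0,0,0],
  gripper=[0.25,0.25,0.25,0.25,0.5,1,1],
)

```text
clock: 9.72
eef_pos: [460.0, -236.2, 236.0]
tool_rot: [3.14, -0.006, -0.076]
force: [-0.1, 0.3, -0.1]
width: 84.5
```

Request:
step_arm(
  linear=[
    [10,0,-30],
    [20,0,-60],
    [40,0,-90],
    [60,0,-90],
    [65,5,-90],
    [65,5,-90],
    [65,5,-90],
    [65,5,-90],
  ],
  yaw=[0.12,0.24,0.36,0.48,0.6,0.72,0.84,0.96],
  gripper=[1,1,1,1,1,1,1,1],
)

```text
clock: 10.38
eef_pos: [522.6, -245.0, 321.8]
tool_rot: [3.14, 0.002, -1.042]
force: [-0.1, -0.4, -0.8]
width: 85.7
```

```bash
python3 - <<'E'
from meas import *
print(ctrl.read_state()['qpos'].round(2));im=save('wrist','w9.png')
meas(im)
delta([524,-240,320],-1.64)
E
```

```text
[-0.14  0.59  0.88  1.65 -0.49  1.14 -0.17]
carton top 83.0 [ 458.9 -235.1] [67.9 45. ] ang 85.4 1375
beam 0.87 2502 [ 444. -273.   47.] [ 605. -195.   85.]
dome 0.83 4973 [ 463. -436.   48.] [ 570. -337.  109.]
red 92 [ 524.7 -242.1   84.3]
 yel 26 [218.3 169.2] [ 489.9 -200.2   60.1]
 yel 28 [259.1 197.6] [ 481.3 -277.3   59.9]
 yel 7 [197.3 196.3] [ 434.7 -193.6   60.3]
dome 4004 [ 511.2 -397.4   49.8] R 59.7 maxz 109.3
cw 797 [ 588.5 -245.8] 21.8 74.4 [ 588.6 -245.3   74.5]
lin [-3.6 -3.7  1.9] yaw 0.606750238667805
```

View pics/w9.png

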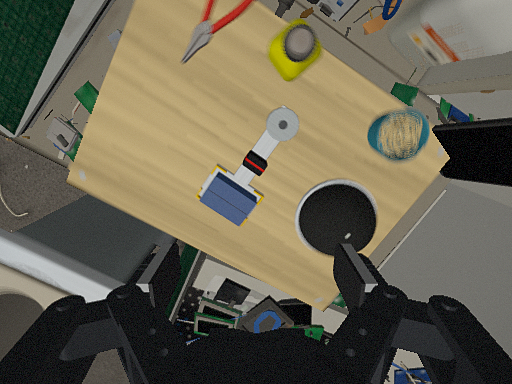

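Request:
step_arm(
  linear=[
    [0,0,10],
    [0,0,20],
    [0,0,30],
    [0,0,40],
    [-3,-3,50],
    [-3,-3,60],
    [-3,-3,60],
    [-3,-3,60],
  ],
  yaw=[0.12,0.24,0.36,0.48,0.6,0.6,0.6,0.6],
  gripper=[1,1,1,1,1,1,1,1],
)

```text
clock: 11.2
eef_pos: [524.0, -241.3, 262.6]
tool_rot: [3.14, 0.001, -1.632]
force: [0.6, -0.5, -0.0]
width: 85.3
```

```bash
cat >> meas.py <<'E'
def grip(im):
    w=cloud(im);f=im['frame'];z=w[...,2]
    m=(np.hypot(w[...,0]-524,w[...,1]+240)<40)&(z>82)&(z<88)&((f.max(2)<70)|((f[...,0]>100)&(f[...,1]<70)))
    p=w[m];r=cv2.minAreaRect(p[:,:2].astype(np.float32));print('grip top',np.round(r[0],1),np.round(r[1],1),round(r[2],1),np.median(p[:,2]).round(1))
E
python3 - <<'E'
from meas import *
print(pose(2).round(3),ctrl.read_state()['qpos'].round(2));im=save('wrist','w10.png')
meas(im);grip(im)
delta([524.5,-240.3,130],-1.64)
E
```

```text
[ 524.322 -241.798  263.464    0.      -0.      -1.633] [-0.19  0.71  0.99  1.73 -0.67  1.08 -0.6 ]
carton top 83.1 [ 459.2 -236.2] [69.1 44.8] ang 85.8 1804
beam 0.69 3385 [ 440. -277.   50.] [ 607. -196.   85.]
dome 0.6 8211 [ 468. -435.   53.] [ 569. -339.  109.]
red 163 [ 525.  -248.3   84.4]
 yel 44 [225.8 204.8] [ 488.7 -199.    60.5]
 yel 34 [284.  206.2] [ 481.2 -278.3   60.5]
 yel 23 [223.8 238.1] [ 439.6 -194.1   60.7]
 yel 23 [284.7 238.5] [ 433.3 -275.6   60.3]
dome 7285 [ 511.1 -397.6   49.7] R 59.7 maxz 109.4
cw 1136 [ 588.6 -245.7] 21.7 74.4 [ 588.9 -245.7   74.4]
grip top [ 525.5 -241.1] [29.  18.7] 85.7 84.5
lin [ -1.5   0.2 133.9] yaw 0.004900147855776638
```

View pics/w10.png

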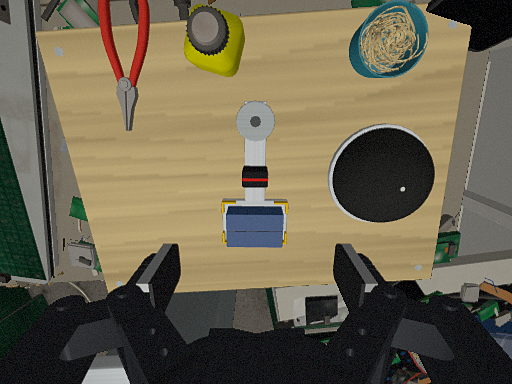

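The picture shows the loaded beam upright in view, grip with its red stripe at (255,177), carton seated at (255,227), dome dot at (403,188). Grip centre is (525,-241), turned -4.3°, top at 84.5. Descending.

Request:
step_arm(
  linear=[
    [-1,-1,40],
    [-1,-1,80],
    [-1,-1,120],
    [-1,-1,134],
    [-1,-1,134],
    [-1,-1,134],
    [-1,-1,134],
  ],
  yaw=[0.01,0.01,0.01,0.01,0.01,0.01,0.01],
  gripper=[1,1,1,1,1,1,1],
)

```text
clock: 12.03
eef_pos: [526.5, -241.9, 131.4]
tool_rot: [-3.138, -0.002, -1.646]
force: [-0.2, -0.6, 0.1]
width: 85.2
```

```bash
python3 - <<'E'
from meas import *
print(pose(2).round(3));im=save('wrist','w11.png')
meas(im);grip(im)
delta([525,-240.7,78],-1.646)
E
```

```text
[ 5.26639e+02 -2.41666e+02  1.31539e+02 -3.13800e+00 -2.00000e-03
 -1.64600e+00]
carton top 82.9 [ 459.7 -236.5] [69.3 44.8] ang 86.3 4094
beam 0.6 8551 [ 471. -276.   48.] [ 607. -198.   85.]
dome 0.75 5424 [ 625. -405.   46.] [ 658. -353.   95.]
red 443 [ 525.9 -252.6   84.2]
 yel 87 [208.3 265.2] [ 488.9 -197.8   60.6]
 yel 86 [300.5 265.7] [ 482.9 -278.1   60.4]
 yel 44 [207.2 311.9] [ 440.4 -193.6   60.3]
 yel 46 [302.  311.5] [ 434.6 -275.4   60.5]
dome 16349 [ 511.3 -397.5   49.8] R 59.6 maxz 108.8
cw 3297 [ 588.4 -245.8] 21.9 74.5 [ 589.2 -245.7   74.5]
grip top [ 525.3 -241.1] [30. 20.] 85.9 84.5
lin [ 0.   1.2 52.5] yaw 0.0003088428726361059
```

View pics/w11.png

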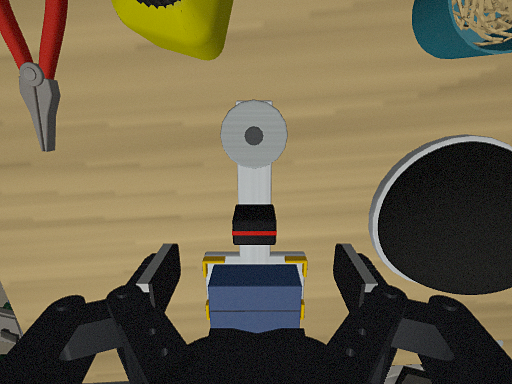

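Request:
step_arm(
  linear=[
    [0,1,20],
    [0,1,38],
    [0,1,48],
    [0,1,52],
    [0,1,52],
    [0,1,52],
  ],
  yaw=[0,0,0,0,0,0],
  gripper=[1,1,1,1,1,1],
)

```text
clock: 12.78
eef_pos: [524.6, -240.8, 77.6]
tool_rot: [-3.141, -0.001, -1.646]
force: [0.1, 0.1, 0.2]
width: 85.8
```

Request:
step_arm(
  linear=[
    [0,0,0],
    [0,0,0],
    [0,0,0],
    [0,0,0],
    [0,0,0],
    [0,0,0],
    [0,0,0],
    [0,0,0],
  ],
  yaw=[0,0,0,0,0,0,0,0],
  gripper=[0.4,0,-0.4,-0.9,-0.9,-0.9,-0.9,-0.9],
)

```text
clock: 13.45
eef_pos: [524.7, -240.4, 77.6]
tool_rot: [-3.141, 0.0, -1.646]
force: [0.7, 2.4, 5.8]
width: 29.6
```

```bash
python3 - <<'E'
from meas import *
print(pose(2).round(3),ctrl.read_state()['force'],ctrl.read_state()['width']);im=save('wrist','w12.png')
meas(im);grip(im)
E
```

```text
[ 524.669 -240.372   77.61    -3.141    0.      -1.646] [0.36534858 2.16292498 5.27805857] 29.02815540249154
carton top 68.8 [ 480.8 -238.5] [43.   3.1] ang 85.1 650
beam 0.91 13700 [ 484. -264.   52.] [ 607. -227.   85.]
dome 0.89 16264 [ 473. -374.   47.] [ 568. -335.   92.]
red 777 [ 526.2 -249.4   84.2]
dome 11537 [ 511.3 -397.    50. ] R 59.1 maxz 93.5
cw 6677 [ 588.4 -246.5] 21.9 74.5 [ 589.6 -246.5   74.5]
grip top [ 524.8 -241.7] [55.9 22.2] 85.3 84.5
```

View pics/w12.png

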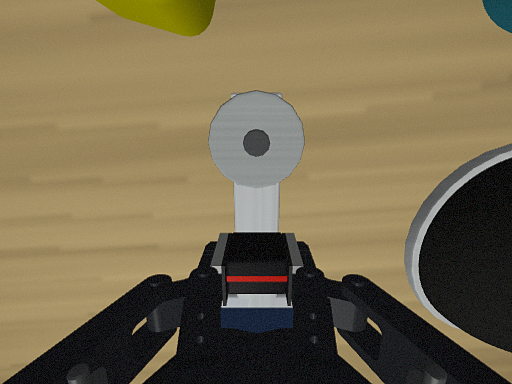

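Gripped on the block (29.6 mm), red stripe at the middle of the pads. Lifting gently.

Request:
step_arm(
  linear=[
    [0,0,-8],
    [0,0,-22],
    [0,0,-40],
    [0,0,-60],
    [0,0,-78],
    [0,0,-90],
    [0,0,-96],
    [0,0,-96],
  ],
  yaw=[0,0,0,0,0,0,0,0],
  gripper=[-0.9,-0.9,-0.9,-0.9,-0.9,-0.9,-0.9,-0.9],
)

```text
clock: 14.37
eef_pos: [524.8, -240.7, 174.4]
tool_rot: [-3.14, -0.001, -1.646]
force: [0.4, -0.1, -4.0]
width: 29.1
```

```bash
python3 - <<'E'
from meas import *
print(pose(2).round(3),ctrl.read_state()['force'],ctrl.read_state()['width']);im=save('wrist','w13.png');s=save('side','s13.png');s=save('scene','c13.png')
a=cv2.imread('pics/s13.png')[190:310,230:380];b=cv2.imread('pics/c13.png')[120:240,250:400]
cv2.imwrite('pics/sc13.png',cv2.resize(np.vstack([np.hstack([a,b])]),None,fx=2.6,fy=2.6))
E
```

```text
[ 524.267 -240.027  172.966   -0.       0.      -1.646] [-0.06002433  0.27266938 -4.81781339] 29.51381256138101
```

View pics/w13.png

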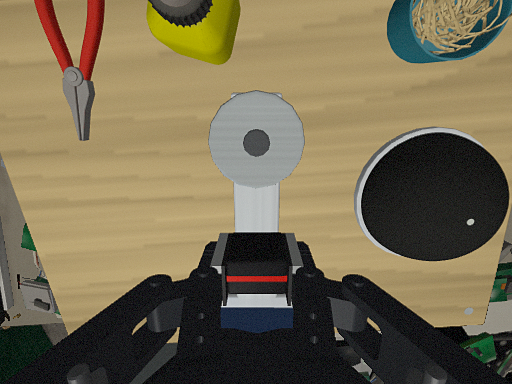

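View pics/sc13.png

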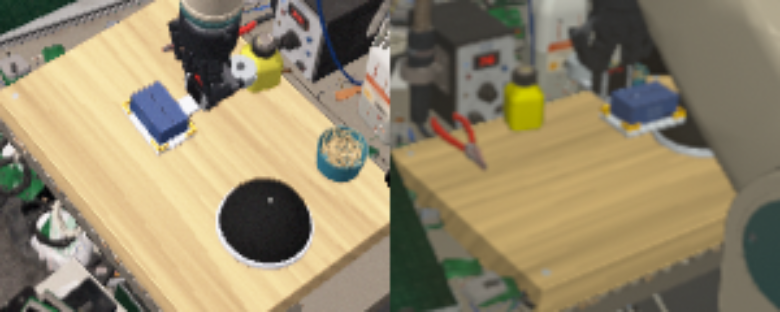

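The beam hangs level (the wrist picture of grip and counterweight is unchanged) with the carton still in the tray. Moving over the dome.

Request:
step_arm(
  linear=[
    [8,0,0],
    [24,0,0],
    [48,1,0],
    [76,1,0],
    [104,2,0],
    [130,2,0],
    [148,2,0],
    [157,2,0],
  ],
  yaw=[0,0,0,0,0,0,0,0],
  gripper=[-0.9,-0.9,-0.9,-0.9,-0.9,-0.9,-0.9,-0.9],
)

```text
clock: 15.28
eef_pos: [508.6, -401.1, 172.9]
tool_rot: [3.141, -0.003, -1.65]
force: [-0.7, -1.3, -3.3]
width: 29.4
```

Request:
step_arm(
  linear=[
    [0,0,0],
    [0,0,0],
    [0,0,0],
    [0,0,0],
  ],
  yaw=[0,0,0,0],
  gripper=[-0.9,-0.9,-0.9,-0.9],
)

```text
clock: 15.62
eef_pos: [511.4, -394.7, 172.7]
tool_rot: [3.141, 0.002, -1.644]
force: [0.8, 0.2, -3.9]
width: 28.9
```

```bash
cat >> meas.py <<'E'
def held(im):
    w=cloud(im);f=im['frame'].astype(int);hsv=cv2.cvtColor(im['frame'],cv2.COLOR_RGB2HSV)
    s=ctrl.read_state();e=s['eef_pos'];z=w[...,2]
    near=(np.hypot(w[...,0]-e[0],w[...,1]-e[1])<110)&(abs(z-e[2])<45)
    red=near&((hsv[...,0]<8)|(hsv[...,0]>172))&(hsv[...,1]>110)&(z>e[2])
    print('red top',red.sum(),w[red].mean(0).round(1))
    g=near&(w[...,0]>e[0]+38)&(hsv[...,1]<60)&(f.max(2)>90)
    p=w[g];top=np.median(p[:,2]);q=p[abs(p[:,2]-top)<4];c=cv2.minEnclosingCircle(q[:,:2].astype(np.float32))
    A=np.c_[q[:,:2]-q[:,:2].mean(0),np.ones(len(q))];n=np.linalg.lstsq(A,q[:,2],rcond=None)[0]
    print('cw circ',np.round(c[0],1),round(c[1],1),'z',top.round(1),'slope',n[:2].round(3))
    return w,near
E
python3 - <<'E'
from meas import *
p=pose(3);print(p.round(3),ctrl.read_state()['force'],ctrl.read_state()['width']);im=save('wrist','w14.png');s=save('side','s14.png');c=save('scene','c14.png')
held(im)
a=cv2.imread('pics/s14.png')[190:310,230:380];b=cv2.imread('pics/c14.png')[120:240,270:420]
cv2.imwrite('pics/sc14.png',cv2.resize(np.vstack([np.hstack([a,b])]),None,fx=2.6,fy=2.6))
E
```

```text
[ 5.11307e+02 -3.95283e+02  1.72990e+02 -3.14100e+00  1.00000e-03
 -1.64400e+00] [ 0.56698388 -0.29018555 -3.69342168] 29.22619802793681
red top 405 [ 511.8 -396.5  180.8]
cw circ [ 575.1 -401.5] 21.9 z 169.9 slope [-0.003  0.001]
```

View pics/sc14.png

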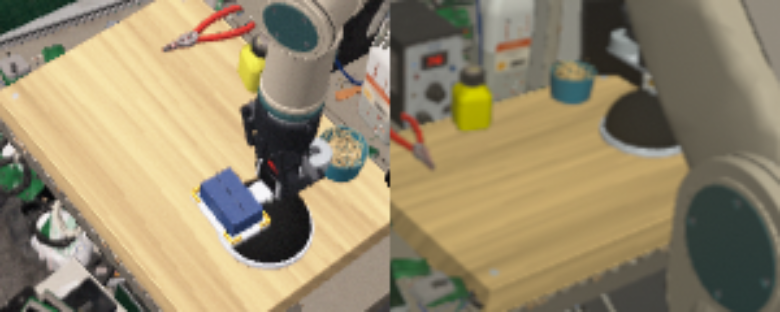

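View pics/w14.png

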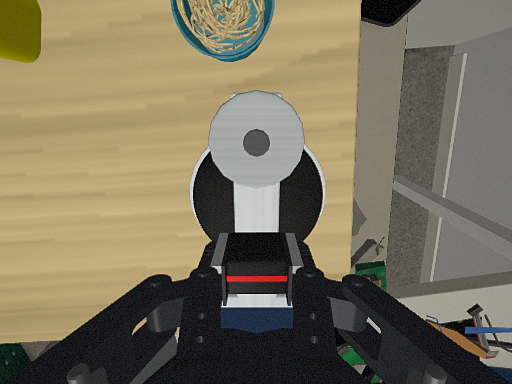

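Counterweight and stripe both put the held beam's middle at (511.3,-396.7), level, underside at 140. The dome top is (511.1,-397.4). I'll lower nearly to contact and watch the force.

Request:
step_arm(
  linear=[
    [1,0,8],
    [1,0,16],
    [1,0,22],
    [1,0,26],
    [1,0,28],
    [1,0,28],
    [1,0,28],
    [1,0,28],
  ],
  yaw=[0,0,0,0,0,0,0,0],
  gripper=[-0.9,-0.9,-0.9,-0.9,-0.9,-0.9,-0.9,-0.9],
)

```text
clock: 16.58
eef_pos: [510.6, -398.1, 145.4]
tool_rot: [-3.141, -0.0, -1.646]
force: [0.0, -0.5, -3.7]
width: 29.3
```

```bash
python3 - <<'E'
from meas import *
F=[];P=[]
for i in range(6):
    im=cams.get_image('wrist');s=ctrl.read_state();F.append(np.r_[s['force'],s['torque']]);P.append(s['eef_pos'])
print(np.mean(F,0).round(2),np.std(F,0).round(2),np.mean(P,0).round(1))
held(im)
E
```

```text
[-0.1  -0.36 -4.4   0.03 -0.01  0.01] [0.25 0.2  0.21 0.03 0.03 0.03] [ 510.6 -398.   145.4]
red top 394 [ 510.9 -399.1  152.6]
cw circ [ 574.6 -404. ] 21.8 z 142.1 slope [-0.002  0.001]
```

Request:
step_arm(
  linear=[
    [-1.3,0,1],
    [-1.3,0,2],
    [-1.3,0,2],
    [-1.3,0,2],
    [-1.3,0,2],
  ],
  yaw=[0,0,0,0,0],
  gripper=[-0.9,-0.9,-0.9,-0.9,-0.9],
)

```text
clock: 17.3
eef_pos: [510.6, -396.5, 143.1]
tool_rot: [3.141, 0.0, -1.646]
force: [-0.3, -0.2, -4.1]
width: 29.5
```

```bash
cat > f.py <<'E'
from meas import *
F=[];P=[]
for i in range(5):
    im=cams.get_image('wrist');s=ctrl.read_state();F.append(np.r_[s['force'],s['torque']]);P.append(s['eef_pos'])
print(np.mean(F,0).round(2),np.std(F,0).round(2),np.mean(P,0).round(1),s['width'])
held(im)
E
python3 f.py
```

```text
[ 0.28 -0.14 -4.13 -0.   -0.02 -0.01] [0.39 0.39 0.28 0.03 0.03 0.04] [ 510.6 -396.6  143.1] 29.551194960664954
red top 402 [ 511.  -398.1  150.5]
cw circ [ 574.5 -402.5] 21.9 z 139.9 slope [-0.003 -0.   ]
```

Request:
step_arm(
  linear=[
    [0,0,0.7],
    [0,0,0.7],
    [0,0,0.7],
  ],
  yaw=[0,0,0],
  gripper=[-0.9,-0.9,-0.9],
)

```text
clock: 17.8
eef_pos: [510.6, -396.6, 142.6]
tool_rot: [-3.141, -0.0, -1.646]
force: [-0.4, 0.0, -2.6]
width: 29.5
```

```bash
python3 f.py
```

```text
[-0.33  0.32 -1.94  0.03  0.02  0.  ] [0.3  0.23 0.36 0.02 0.02 0.01] [ 510.7 -396.6  142.6] 29.152375666634864
red top 402 [ 510.9 -398.2  150. ]
cw circ [ 574.5 -402.7] 21.9 z 139.4 slope [-0.002  0.   ]
```

Contact: the load is passing to the dome. A touch further down, then open gently.

Request:
step_arm(
  linear=[
    [0,0,0.3],
    [0,0,0.3],
    [0,0,0.3],
  ],
  yaw=[0,0,0],
  gripper=[-0.9,-0.9,-0.9],
)

```text
clock: 18.3
eef_pos: [510.7, -396.7, 142.5]
tool_rot: [-3.141, -0.0, -1.646]
force: [0.0, 0.2, 1.9]
width: 29.4
```

Request:
step_arm(
  linear=[
    [0,0,0],
    [0,0,0],
    [0,0,0],
    [0,0,0],
    [0,0,0],
    [0,0,0],
    [0,0,0],
    [0,0,0],
  ],
  yaw=[0,0,0,0,0,0,0,0],
  gripper=[-0.25,-0.2,-0.1,0,0.1,0.2,0.3,0.3],
)

```text
clock: 18.97
eef_pos: [510.6, -396.5, 142.1]
tool_rot: [3.142, -0.0, -1.646]
force: [-0.9, -0.6, -0.7]
width: 55.4
```

```bash
python3 f.py; python3 - <<'E'
from h import *
save('wrist','w15.png');save('side','s15.png')
a=cv2.imread('pics/s15.png')[190:310,230:380];b=cv2.imread('pics/w15.png')
cv2.imwrite('pics/sw15.png',np.hstack([cv2.resize(a,(380,304)),cv2.resize(b,(405,304))]))
E
```

```text
[ 0.12 -0.01 -0.06 -0.02  0.01 -0.02] [0.12 0.6  0.35 0.03 0.02 0.02] [ 510.6 -396.5  142.1] 55.6576069591356
red top 408 [ 510.6 -397.9  150.2]
cw circ [ 574.1 -402.7] 22.0 z 140.0 slope [0.007 0.006]
```

View pics/sw15.png

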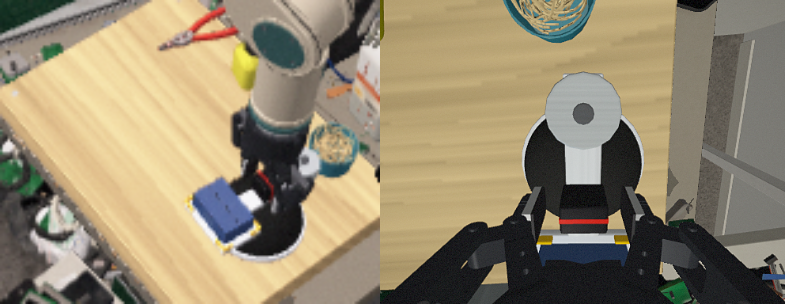

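Released: the beam balances on the dome, tilted about 0.5°, and the fingers are clear by 13 mm on each side. Backing off straight up.

Request:
step_arm(
  linear=[
    [0,0,-5],
    [0,0,-15],
    [0,0,-30],
    [0,0,-50],
    [0,0,-80],
    [0,0,-110],
    [0,0,-130],
    [0,0,-130],
  ],
  yaw=[0,0,0,0,0,0,0,0],
  gripper=[0.3,0.3,0.3,0.3,0.3,0.3,0.3,0.3],
)

```text
clock: 19.98
eef_pos: [511.6, -399.3, 279.0]
tool_rot: [-3.134, -0.007, -1.646]
force: [-0.0, -0.0, 0.2]
width: 55.1
```

Request:
step_arm(
  linear=[
    [0,0,0],
    [0,0,0],
    [0,0,0],
    [0,0,0],
    [0,0,0],
    [0,0,0],
    [0,0,0],
    [0,0,0],
  ],
  yaw=[0,0,0,0,0,0,0,0],
  gripper=[0.3,0.3,0.3,0.3,0.3,0.3,0.3,0.3],
)

```text
clock: 20.65
eef_pos: [510.5, -396.5, 271.8]
tool_rot: [3.141, 0.0, -1.646]
force: [-0.0, -0.0, -0.8]
width: 55.6
```

```bash
python3 - <<'E'
from h import *
for k in range(2):
    im=save('wrist','w16.png');w=cloud(im);z=w[...,2];f=im['frame'];hsv=cv2.cvtColor(f,cv2.COLOR_RGB2HSV)
    H,S=hsv[...,0],hsv[...,1]
    b=(H>105)&(H<130)&(S>90)&(z>135)&(z<165)&(w[...,0]<490)&(w[...,1]<-340)
    p=w[b];r=cv2.minAreaRect(p[:,:2].astype(np.float32));print('carton',np.round(r[0],1),np.round(r[1],1),round(r[2],1),np.median(p[:,2]).round(1))
    c=(S<60)&(z>128)&(z<150)&(w[...,0]>540)&(w[...,0]<605)&(w[...,1]<-360)
    p=w[c];q=cv2.minEnclosingCircle(p[:,:2].astype(np.float32));print('cw',np.round(q[0],1),round(q[1],1),np.median(p[:,2]).round(1))
    red=((H<8)|(H>172))&(S>110)&(z>120)&(z<170)&(w[...,0]<560)
    print('red',w[red].mean(0).round(1))
s=save('side','s16.png');a=cv2.imread('pics/s16.png')[190:310,230:380];b=cv2.imread('pics/w16.png')
cv2.imwrite('pics/sw16.png',np.hstack([cv2.resize(a,(380,304)),cv2.resize(b,(405,304))]))
w=cloud(s)
for t in ['flask','pliers','wool_cup']:
    r=cams.regions_of('side',t)[0];print(t,np.nanmedian(w[r['pixels']],0).round())
print(ctrl.read_state()['clock'])
E
```

```text
carton [ 445.1 -393.3] [68.9 45.2] 85.6 146.7
cw [ 574.  -402.7] 21.7 140.0
red [ 510.6 -398.1  148.6]
carton [ 445.3 -393.2] [69.3 44.7] 85.5 146.7
cw [ 574.1 -402.8] 21.8 140.1
red [ 510.4 -398.8  149.1]
flask [ 649. -198.   97.]
pliers [661. -97.  54.]
wool_cup [ 657. -392.   81.]
20.95
```

View pics/sw16.png

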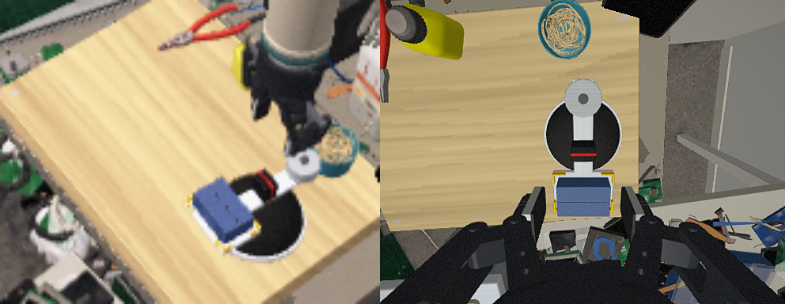

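The beam is still, middle at (510.5,-398), nearly level (counterweight top 140, carton top 146.7, implying about 0.7°). The carton is seated and the bystanders have not moved. Handing in.

```bash
python3 - <<'E'
from cell import ctrl
print(ctrl.finish_job())
E
```

```text
the job is handed in; nothing more can be done
None
```

I placed the carton in the tray while the beam still lay on the riser, then set the loaded beam on the dome, let go and backed off 130 mm. The job was handed in at about 21 s; no verdict is reported.

- **Carton in the tray (first goal):** after release its top was at 83 mm, as expected for lying flat on the tray floor. Its centre was within about 1 mm of the tray centre, and square to it.
- **Beam on the dome (last check):** two readings agreed to within 1 mm. The beam's middle is about 1 mm from the dome top, tilted under 1°, and its underside is at about 110 mm. The carton is still seated in the lips, and the gripper is well clear.
- **Bystanders:** the final side picture shows the flask, pliers and cup upright and in place. Their measured points shifted by up to about 20 mm, which I put down to the arm hiding part of them. I did not measure the screwdriver again, as the arm did not work near it.
- **Small disagreements:** the wrist camera's positions differed by 1 to 2 mm between viewpoints, within the stated calibration.

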